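Rock the angle gauge on the uneven stud to its mark

TASK

Take the angle gauge by its handle, move it low along the top of the stud through the gap between the two upright joist offcuts, and set it down level on the middle of the rounded hump. Then rock it there, leaning its top away from the offcuts, until the swinging pointer settles on the little mark tab, and finish while holding it like that, its sole resting lightly on the hump. Leave the other things on the bench alone.

Things in the scene. Friction and masses are not known exactly. Their poses are not given: they have to be found in the camera images.
- stud: Uneven softwood stud, fixed on the bench, 64 (x) x 440 (y) x 45 mm high; origin: centre of its underside on the bench; its y runs along its length towards the hump, z up. Two joist offcuts stand fixed against its sides, each 50 (x) x 44 (y) x 105 mm high, and leave a gap 65 mm wide between them above the stud. Yaw differs by up to 0.35 rad either way.
- gap (a point): Middle of the gap between the offcuts, on the stud's flat top (45 mm above the bench), 20 mm towards -y from the stud's centre. Axes as the stud.
- hump (a point): Top line of the rounded hump, at its middle: 63 mm above the bench, 18 mm above the stud's flat top, 130 mm along +y from the gap. The hump is a piece of a cylinder of radius 40 mm lying across the stud (its axis along x, 40 mm below this point). Axes as the stud.
- gauge_handle (a point): Centre of the gauge's handle, a dark wooden bar 24 thick (x) x 64 long (y) x 34 mm high along the top of the gauge, 163 mm above the underside of its sole. Gauge axes: y along its sole, z up through the handle, x out of the dial's white face. It starts standing on the stud's flat top, on the far side of the gap from the hump, its axes within 0.12 rad of the stud's.
- gauge_base (a point): Centre of the flat underside of the gauge's sole; axes as the handle's. The loose gauge (about 0.4 kg) has an aluminium sole 36 (x) x 100 (y) x 14 mm and above it an upright white dial plate 12 (x) x 120 (y) x 132 mm, up to the handle.
- pointer_tip (a point): Lower tip of the slim dark swinging pointer on the dial's face, 97 mm below its pivot; the pivot is on the dial's centre line 132 mm above the sole's underside. The pointer hangs plumb and swings for about a second after the gauge moves.
- mark_point (a point): The place where the pointer's tip must be: at the inner end of the mark, a dark tab 12 mm wide and 13 mm long low on the dial's face, that differs in angle from start to start and cannot be moved on the dial.
- pointer (a joint): Angle of the pointer on the dial (rad): 0 along the dial's centre line, positive with its tip towards the gauge's +y. Leaning the gauge's top towards its +y by some angle raises it by that angle.
- mark (a joint): Angle of the mark on the dial (rad), measured like the pointer's; between 0.17 and 0.27.
- glue: Bystander: glue bottle, 58 mm across, 170 mm tall; origin under its centre.
- tape: Bystander: tape measure, 60 x 34 x 58 mm high; origin under its centre.
- mallet: Bystander: wooden mallet, lying, about 310 x 120 x 60 mm high; origin on the bench under the handle's line, near the middle; head towards its +x.
- box: Bystander: small open wooden box, 130 x 100 x 70 mm high; origin under its centre.

How it is judged:
By the outcome, as a careful person would: the job done as asked, in the order asked, and still so for the second after the job is handed in, while the arm keeps its last pose, push and grip.
It also fails if it takes over 58 s, if anything falls off the work surface, if the arm or the gripper's body presses on something with over 40 N, if the wrist force passes 120 N, or if a joint passes its speed limit or range.

ROBOT

A 6-joint arm with a two-finger parallel gripper is mounted at the origin on the work surface. World frame = base frame: x ahead of the robot, y to its left, z up, the work surface at z = 0. Lengths are in m, angles in rad, forces in N, time in s.
With the tool pointing down it reaches from about 0.375 to 0.9 m from the base axis. Payload 3.1 kg.
Tool frame: the origin (TCP) lies at the very end of the fingers, on their centre line; the grasp point (between the pads) lies 19 mm behind it; z points along the fingers, y is the line along which they close (so a half turn about z gives the same grasp; the last joint's range is limited). The gripper opens to 87 mm and grips with 3 to 60 N. Pads are 19 mm wide; open, the fingers measure 117 mm over their backs; the gripper's body (75 mm by 190 mm) begins 51 mm behind the grasp point.
Start: joints at [0.939, 0.527, 1.433, -0, 1.181, -0.178], TCP at [0.274, 0.562, 0.223] pointing down, gripper open.
Joint ranges: [-3.08, 3.08], [-0.75, 2.2], [0.22, 2.44], [-1.43, 4.57], [0, 2.65], [-2.85, 2.85]. Speed limits (rad/s): [2.79, 2.79, 3.14, 3.14, 3.14, 3.14].

INTERFACE

Orientations are given as a unit quaternion [x, y, z, w].
In Python, from rig import status, viewer, robot gives the robot as it stands.
- The arm moves only by the tool arm_command, never from a script. Its arguments are lists of equal length, an entry for each row: "delta_rot": the turn, a rotation vector about the tool's x, y, z in degrees, a list of three; "delta_pos": the shift along the tool's x, y, z in m, a list of three; "gripper": the closure, from -1 (fully open) to 1 (shut). In form: {"delta_rot": [[rx, ry, rz], ...], "delta_pos": [[dx, dy, dz], ...], "gripper": [gripper, ...]}. A call has 1 to 12 rows; each row is the pose to reach, as a shift and turn from the pose commanded when the call began, along the tool's axes at that moment; what a row does not reach only later rows make up. A row lasts 1/12 s, in which the tool goes at most 41.7 mm and 7.16 degrees, less where a joint would pass 70% of its speed; a pose out of reach is approached as far as the arm can. A call with a gripper value outside its range is refused whole. The fingers move at their own pace and stop on an object; "grip_force" is the grip in N (left out, the last holds). Time passes only in rows, so rows that repeat a pose let the fingers close. It gives the time, the measured TCP pose, the force, the opening and the grip force at its end, in the units of the state.
- status.get_obs(): the state, without advancing time (a new reading comes with each control period).
- viewer.camera(name): name is "side" or "top"; returns a dict with "pixels" (480x640x3 uint8, blue, green, red), "fx", "fy", "cx", "cy" (pixels), "pose" (4x4, takes a point from camera to world coordinates). Camera axes: x right, y down, z forward; pixel columns grow to the right and rows downward; lengths in m; the calibration is good to about 2 mm. A picture is of the moment at which its call begins. There is no depth.
- robot.hand_in(): hands the job in; it is judged then, once.
The state is a dict: "time": time; "q": joint angles; "joint_velocities": joint speeds; "joint_torque": joint torques, N m; "position": TCP position; "tool_rot": TCP orientation; "ft_force": force on the tool from outside, world axes, zero at the start; "moment": the same for the moment, N m; "grip_width": finger opening in m; "grip_force": force on a finger pad.
Only numpy, scipy, OpenCV 4.12 (cv2) and the standard library are available. Lean on these libraries where they do the work, as an engineer would, in place of code of your own. Each camera call takes 0.05 s, during which the arm holds its last target. There are 200 camera calls.

## Working session

There is one attempt and no reset: what is moved stays moved. The work goes in short steps, Python scripts to look and compute and a tool call to move; the robot and the scene stay as the last step left them, time stands still between calls to the robot, and variables do not carry over. Pictures are saved under pics/ and viewed, at most 10 in all, crops included, and the job is handed in when it is done.

Besides the shell and the picture viewer there is one more tool, called after "Emit:" in YAML: its name, and indented under it one key for each argument. arm_command: Moves the arm, as the interface text tells. Its arguments: {"type":"object","properties":{"delta_rot":{"type":"array","items":{"type":"array","items":{"type":"number"}}},"delta_pos":{"type":"array","items":{"type":"array","items":{"type":"number"}}},"gripper":{"type":"array","items":{"type":"number"}},"grip_force":{"type":"number"}},"required":["delta_rot","delta_pos","gripper"]}

```bash
mkdir -p pics
python3 - <<'E'
from rig import status, viewer
import cv2,numpy as np
o=status.get_obs();print(o)
for n in("side","top"):
    c=viewer.camera(n);cv2.imwrite(f"pics/{n}0.png",c["pixels"]);print(n,c["fx"],c["fy"],c["cx"],c["cy"],np.round(c["pose"],4).tolist())
E
```

```text
{'time': 0.0, 'q': array([ 9.38503285e-01,  5.28423926e-01,  1.43387313e+00,  1.63086627e-07,
        1.18137758e+00, -1.78510180e-01]), 'joint_velocities': array([-0.000282  ,  0.00017085, -0.00068924,  0.00159054, -0.00207221,
        0.00117849]), 'joint_torque': array([ 2.18459070e-03, -4.40043032e+01, -1.76595122e+01,  6.34928816e-02,
        5.80347993e-02, -1.61992707e-04]), 'position': array([0.27353329, 0.56117526, 0.22160685]), 'tool_rot': array([ 2.24949626e-01,  9.74369838e-01, -9.56582383e-04, -4.10623326e-04]), 'ft_force': array([-1.14573114,  0.01516235,  0.24428812]), 'moment': array([-0.01080847, -0.01468472, -0.01152773]), 'grip_force': 0.0, 'grip_width': 0.0869550780849429}
side 451.0141843582808 451.0141843582808 318.8899927576382 243.34626810427764 [[0.909, -0.2519, 0.3322, 0.0387], [-0.4168, -0.5687, 0.7092, -0.9783], [0.0103, -0.7831, -0.6218, 0.9958], [0.0, 0.0, 0.0, 1.0]]
top 600.7479381306787 600.7479381306787 313.43153571571054 236.159262301082 [[-0.0243, -0.9918, 0.1253, 0.2567], [-0.9997, 0.0249, 0.0028, -0.0086], [-0.0059, -0.1252, -0.9921, 1.9264], [0.0, 0.0, 0.0, 1.0]]
```

View pics/side0.png

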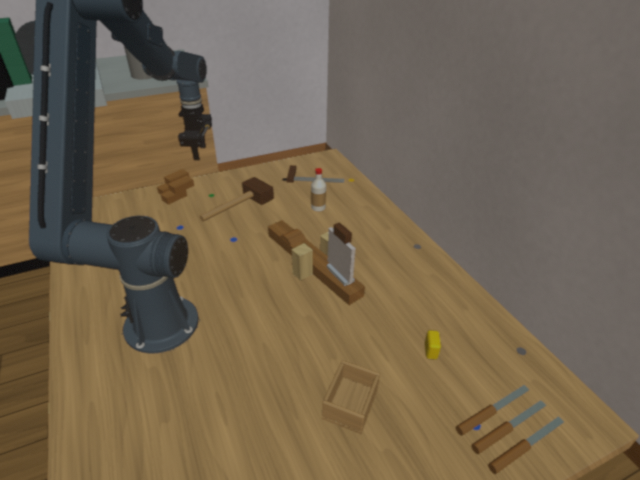

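View pics/top0.png

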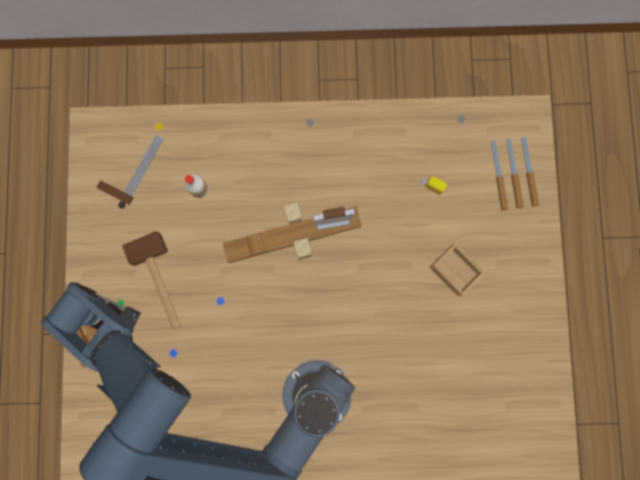

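Run:
```python
import cv2,numpy as np
a=cv2.imread("pics/side0.png")[205:315,250:380];b=cv2.imread("pics/top0.png")[190:275,215:370]
a=cv2.resize(a,None,fx=5,fy=5,interpolation=cv2.INTER_CUBIC);b=cv2.resize(b,None,fx=5,fy=5,interpolation=cv2.INTER_CUBIC)
cv2.imwrite("pics/a1.png",a);cv2.imwrite("pics/b1.png",b)
```

```text
(no output)
```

View pics/a1.png

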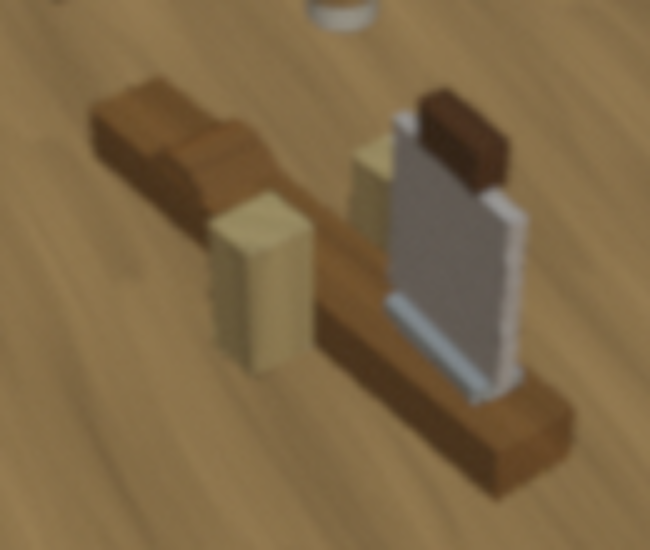

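View pics/b1.png

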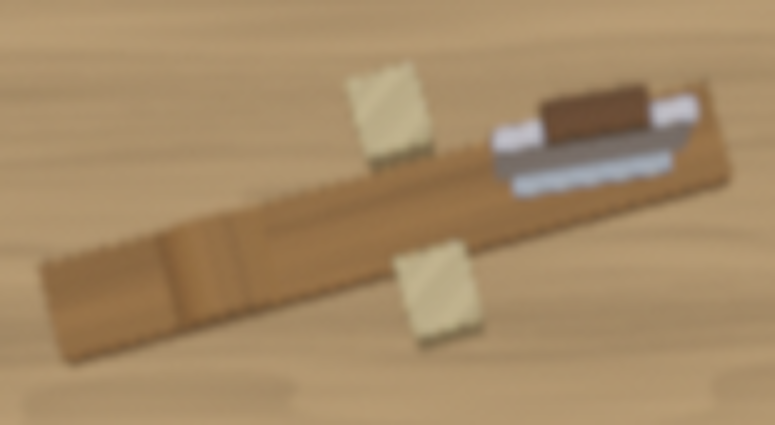

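```bash
cat > h.py <<'E'
import numpy as np, cv2
from scipy.optimize import least_squares
from scipy.spatial.transform import Rotation as R
CAM={"side":(451.014,318.89,243.346,[[0.909,-0.2519,0.3322,0.0387],[-0.4168,-0.5687,0.7092,-0.9783],[0.0103,-0.7831,-0.6218,0.9958]]),
"top":(600.748,313.4315,236.159,[[-0.0243,-0.9918,0.1253,0.2567],[-0.9997,0.0249,0.0028,-0.0086],[-0.0059,-0.1252,-0.9921,1.9264]])}
def proj(n,P):
    f,cx,cy,T=CAM[n];T=np.array(T);p=(np.atleast_2d(P)-T[:,3])@T[:,:3];return np.c_[f*p[:,0]/p[:,2]+cx,f*p[:,1]/p[:,2]+cy]
def crop(uv,off,s=5): return (np.array(uv)+.5)/s-.5+np.array(off)
def fit(obs,x0):  # obs: list (cam, local xyz mm, pixel); fit x,y,z,yaw
    def res(v):
        M=R.from_euler('z',v[3]).as_matrix();return np.concatenate([(proj(n,M@(np.array(l)/1e3)+v[:3])[0]-uv) for n,l,uv in obs])
    r=least_squares(res,x0,loss='soft_l1');return r.x,res(r.x).reshape(-1,2)
E
python3 - <<'E'
from h import *
A=lambda l,u,v:("side",l,crop((u,v),(250,205)));B=lambda l,u,v:("top",l,crop((u,v),(215,190)))
L=-57.5;U=57.5
stud=[A((32,-220,45),575,410),A((-32,-220,45),497,455),A((-32,-220,0),497,498),A((-32,220,45),92,110),A((-32,220,0),95,152),A((32,220,45),155,77),
A((L-25,2,105),208,225),A((L+25,2,105),270,193),A((L+25,-42,105),315,225),A((L-25,-42,105),250,255),A((L-25,-42,0),255,372),
B((L+25,2,105),394,258),B((L+25,-42,105),464,240),B((L-25,-42,105),484,325),B((L-25,2,105),420,345),
B((U+25,2,105),345,78),B((U+25,-42,105),412,62),B((U-25,-42,105),434,148),
B((32,220,45),38,262),B((32,-220,45),707,80),B((-32,-220,0),730,185),B((-32,220,0),68,362)]
h=[A((-12,32,17),420,97),A((12,32,17),445,87),A((12,-32,17),508,148),A((-12,-32,17),482,158),B((12,32,17),540,100),B((12,-32,17),647,85),B((-12,-32,-17),650,130),B((-12,32,-17),547,145)]
for o,x0 in((stud,[.55,0,0,.26]),(h,[.6,-.1,.2,.2])):
    x,r=fit(o,x0);print(np.round(x,4));print(np.round(r,1).tolist())
E
```

```text
[0.504  0.0645 0.0007 0.2413]
[[0.6, -0.4], [0.4, -0.2], [-0.4, 1.8], [-0.7, -0.8], [-0.5, 0.9], [1.5, -0.6], [-0.1, -0.8], [0.3, -0.4], [-0.2, 0.1], [-0.1, 0.4], [-0.6, 2.1], [-0.2, 0.3], [-0.3, 0.1], [-0.0, -1.2], [-1.2, -1.4], [-0.1, 0.4], [0.3, -0.1], [0.2, -1.8], [-0.3, 0.1], [0.2, 0.3], [0.1, 0.5], [0.7, 0.8]]
[ 0.541  -0.0643  0.2061  0.1237]
[[-0.7, 0.6], [1.1, 0.2], [1.1, -0.7], [-0.7, -0.1], [-0.3, -0.3], [0.3, -0.5], [0.4, 0.5], [-0.6, 0.7]]
```

```bash
cat >> h.py <<'E'
def toolR(yaw,lean=0.):
    # tool x = gauge y, tool y = gauge x, z down; lean: top towards gauge +y
    return (R.from_euler('z',yaw)*R.from_euler('x',-lean)).as_matrix()@np.array([[0,1,0],[1,0,0],[0,0,-1.]])
def go(p,M,cur=None):
    if cur is None:
        from rig import status;o=status.get_obs();cur=(o['position'],R.from_quat(o['tool_rot']).as_matrix())
    p0,R0=cur
    print("rot",np.round(np.degrees(R.from_matrix(R0.T@M).as_rotvec()),2).tolist(),"pos",np.round(R0.T@(np.array(p)-p0),4).tolist())
E
python3 -c "
from h import *
go((.541,-.0643,.28),toolR(.1237))"
```

```text
rot [-0.11, 0.04, 56.91] pos [-0.5146, -0.4451, -0.0577]
```

Emit:
arm_command:
  delta_rot:
    - [0, 0, 0]
    - [0, 0, 7]
    - [0, 0, 14]
    - [0, 0, 21]
    - [0, 0, 28]
    - [0, 0, 35]
    - [0, 0, 42]
    - [0, 0, 49]
    - [-0.1, 0, 57]
    - [-0.1, 0, 57]
    - [-0.1, 0, 57]
    - [-0.1, 0, 57]
  delta_pos:
    - [0, 0, -0.04]
    - [-0.0286, -0.0247, -0.058]
    - [-0.0572, -0.0495, -0.058]
    - [-0.0858, -0.0742, -0.058]
    - [-0.1143, -0.0989, -0.058]
    - [-0.143, -0.1236, -0.058]
    - [-0.1715, -0.1484, -0.058]
    - [-0.2, -0.173, -0.058]
    - [-0.2287, -0.1978, -0.058]
    - [-0.2573, -0.2225, -0.058]
    - [-0.286, -0.247, -0.058]
    - [-0.3145, -0.272, -0.058]
  gripper: [-1, -1, -1, -1, -1, -1, -1, -1, -1, -1, -1, -1]

```text
time: 1.1
position: [0.4375, 0.1776, 0.2804]
tool_rot: [0.663, 0.749, 0.001, 0.0]
ft_force: [0.3, 0.1, 0.2]
grip_width: 0.0867
grip_force: 0.0
```

```bash
python3 -c "
from h import *
go((.541,-.0643,.28),toolR(.1237))"
```

```text
rot [0.06, -0.05, -0.09] pos [-0.2527, 0.0733, 0.0002]
```

Emit:
arm_command:
  delta_rot:
    - [0, 0, 0]
    - [0, 0, 0]
    - [0, 0, 0]
    - [0, 0, 0]
    - [0, 0, 0]
    - [0, 0, 0]
    - [0, 0, 0]
    - [0, 0, 0]
    - [0, 0, 0]
    - [0, 0, 0]
    - [0, 0, 0]
  delta_pos:
    - [-0.03, 0.009, 0]
    - [-0.06, 0.0175, 0]
    - [-0.09, 0.026, 0]
    - [-0.12, 0.035, 0]
    - [-0.15, 0.0435, 0]
    - [-0.18, 0.052, 0]
    - [-0.21, 0.061, 0]
    - [-0.24, 0.07, 0]
    - [-0.2527, 0.0733, 0]
    - [-0.2527, 0.0733, 0]
    - [-0.2527, 0.0733, 0]
  gripper: [-1, -1, -1, -1, -1, -1, -1, -1, -1, -1, -1]

```text
time: 2.02
position: [0.5403, -0.0623, 0.2798]
tool_rot: [0.663, 0.748, 0.001, -0.001]
ft_force: [-0.8, 0.3, -0.6]
grip_width: 0.0872
grip_force: 0.0
```

```bash
python3 -c "
from h import *
go((.541,-.0643,.188),toolR(.1237))
from rig import viewer
c=viewer.camera('side');cv2.imwrite('pics/s2.png',cv2.resize(c['pixels'][180:300,270:420],None,fx=4,fy=4,interpolation=cv2.INTER_CUBIC))
c=viewer.camera('top');cv2.imwrite('pics/t2.png',c['pixels'])
"
```

```text
rot [-0.01, -0.14, -0.17] pos [-0.0023, 0.0005, 0.0918]
```

View pics/s2.png

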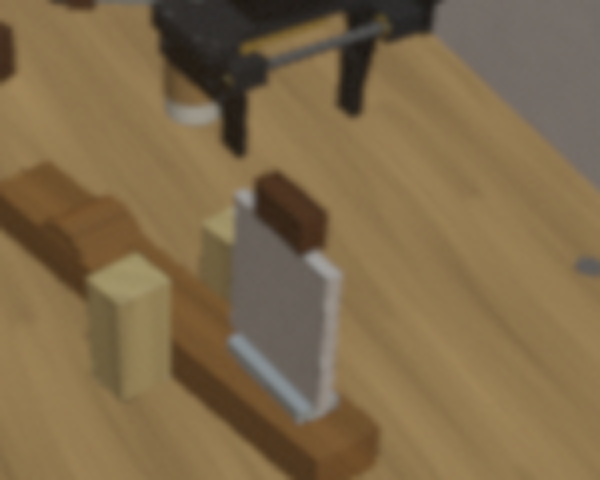

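Emit:
arm_command:
  delta_rot:
    - [0, 0, 0]
    - [0, 0, 0]
    - [0, 0, 0]
    - [0, 0, 0]
    - [0, 0, 0]
    - [0, 0, 0]
    - [0, 0, 0]
    - [0, 0, 0]
    - [0, 0, 0]
    - [0, 0, 0]
    - [0, 0, 0]
    - [0, 0, 0]
  delta_pos:
    - [-0.001, 0, 0.02]
    - [-0.0015, 0, 0.045]
    - [-0.002, 0, 0.07]
    - [-0.002, 0, 0.085]
    - [-0.002, 0, 0.09]
    - [-0.002, 0, 0.09]
    - [-0.002, 0, 0.09]
    - [-0.002, 0, 0.09]
    - [-0.002, 0, 0.09]
    - [-0.002, 0, 0.09]
    - [-0.002, 0, 0.09]
    - [-0.002, 0, 0.09]
  gripper: [-1, -1, -1, -1, -1, -0.5, 0, 0.3, 0.6, 1, 1, 1]
  grip_force: 10

```text
time: 3.12
position: [0.5415, -0.0645, 0.1909]
tool_rot: [0.663, 0.749, 0.001, 0.001]
ft_force: [1.0, 0.6, 0.6]
grip_width: 0.0483
grip_force: 0.0
```

Emit:
arm_command:
  delta_rot:
    - [0, 0, 0]
    - [0, 0, 0]
    - [0, 0, 0]
    - [0, 0, 0]
    - [0, 0, 0]
    - [0, 0, 0]
  delta_pos:
    - [0, 0, 0]
    - [0, 0, 0]
    - [0, 0, 0]
    - [0, 0, 0]
    - [0, 0, 0]
    - [0, 0, 0]
  gripper: [1, 1, 1, 1, 1, 1]
  grip_force: 40

```text
time: 3.62
position: [0.5413, -0.0644, 0.1904]
tool_rot: [0.663, 0.749, 0.001, 0.0]
ft_force: [0.7, -0.5, 1.1]
grip_width: 0.0241
grip_force: 39.8
```

Emit:
arm_command:
  delta_rot:
    - [0, 0, 0]
    - [0, 0, 0]
    - [0, 0, 0]
    - [0, 0, 0]
    - [0, 0, 0]
    - [0, 0, 6]
    - [0, 0, 12]
    - [0, 0, 18]
    - [0, 0, 24]
    - [0, 0, 30]
    - [0, 0, 36]
    - [0, 0, 42]
  delta_pos:
    - [0, 0, -0.01]
    - [0, 0, -0.035]
    - [0, 0, -0.06]
    - [0, 0, -0.085]
    - [0, 0, -0.11]
    - [-0.015, -0.006, -0.12]
    - [-0.035, -0.014, -0.13]
    - [-0.055, -0.022, -0.14]
    - [-0.075, -0.03, -0.15]
    - [-0.095, -0.038, -0.16]
    - [-0.115, -0.046, -0.165]
    - [-0.135, -0.054, -0.17]
  gripper: [1, 1, 1, 1, 1, 1, 1, 1, 1, 1, 1, 1]

```text
time: 4.62
position: [0.5029, -0.2056, 0.3605]
tool_rot: [0.888, 0.459, 0.001, -0.001]
ft_force: [0.0, -0.1, -5.2]
grip_width: 0.0236
grip_force: 39.9
```

```bash
python3 -c "
from h import *
go((.42,-.52,.45),toolR(np.radians(-125)))"
```

```text
rot [-0.11, -0.04, 89.71] pos [-0.3044, 0.1139, -0.0901]
```

Emit:
arm_command:
  delta_rot:
    - [0, 0, 6.5]
    - [0, 0, 13]
    - [0, 0, 20]
    - [0, 0, 27]
    - [0, 0, 34]
    - [0, 0, 41]
    - [0, 0, 48]
    - [0, 0, 55]
    - [0, 0, 62]
    - [0, 0, 69]
    - [0, 0, 76]
    - [0, 0, 83]
  delta_pos:
    - [-0.025, 0.009, -0.007]
    - [-0.05, 0.018, -0.014]
    - [-0.075, 0.027, -0.021]
    - [-0.1, 0.036, -0.028]
    - [-0.125, 0.045, -0.035]
    - [-0.15, 0.054, -0.043]
    - [-0.175, 0.063, -0.05]
    - [-0.2, 0.073, -0.058]
    - [-0.225, 0.083, -0.066]
    - [-0.25, 0.093, -0.074]
    - [-0.275, 0.103, -0.082]
    - [-0.295, 0.111, -0.088]
  gripper: [1, 1, 1, 1, 1, 1, 1, 1, 1, 1, 1, 1]

```text
time: 5.62
position: [0.4243, -0.512, 0.4475]
tool_rot: [0.969, -0.245, -0.0, -0.001]
ft_force: [1.3, -0.1, -5.4]
grip_width: 0.0242
grip_force: 39.9
```

Emit:
arm_command:
  delta_rot:
    - [0, 0, 5]
    - [0, 0, 6.7]
    - [0, 0, 6.7]
    - [0, 0, 6.7]
    - [0, 0, 6.7]
    - [0, 0, 6.7]
    - [0, 0, 6.7]
    - [0, 0, 6.7]
    - [0, 0, 6.7]
    - [0, 0, 6.7]
    - [0, 0, 6.7]
    - [0, 0, 6.7]
  delta_pos:
    - [0, 0, 0]
    - [0, 0, 0]
    - [0, 0, 0]
    - [0, 0, 0]
    - [0, 0, 0]
    - [0, 0, 0]
    - [0, 0, 0]
    - [0, 0, 0]
    - [0, 0, 0]
    - [0, 0, 0]
    - [0, 0, 0]
    - [0, 0, 0]
  gripper: [1, 1, 1, 1, 1, 1, 1, 1, 1, 1, 1, 1]

```text
time: 6.62
position: [0.4255, -0.5105, 0.4479]
tool_rot: [0.955, -0.298, 0.001, -0.001]
ft_force: [-0.5, 0.8, -4.4]
grip_width: 0.0241
grip_force: 40.0
```

```bash
python3 -c "
from h import *
from rig import viewer,status
o=status.get_obs();print(o['position'],o['tool_rot'],o['ft_force'],o['q'])
u=proj('side',o['position'])[0];print(u)
c=viewer.camera('side')['pixels'];cv2.imwrite('pics/s3full.png',c)
x,y=int(u[0])-65,int(u[1])-30;print(x,y)
cv2.imwrite('pics/s3.png',cv2.resize(c[y:y+150,x:x+130],None,fx=4,fy=4,interpolation=cv2.INTER_CUBIC))
"
```

```text
[ 0.42552642 -0.51050135  0.44787617] [ 9.54508906e-01 -2.98181256e-01  5.07218583e-04 -6.55527838e-04] [-0.51953342  0.77951133 -4.38646839] [-1.04450848e+00  4.40390702e-01  9.76633803e-01  1.67172251e-03
  1.72470568e+00  1.13211756e+00]
[403.91802462 280.28483584]
338 250
```

View pics/s3.png

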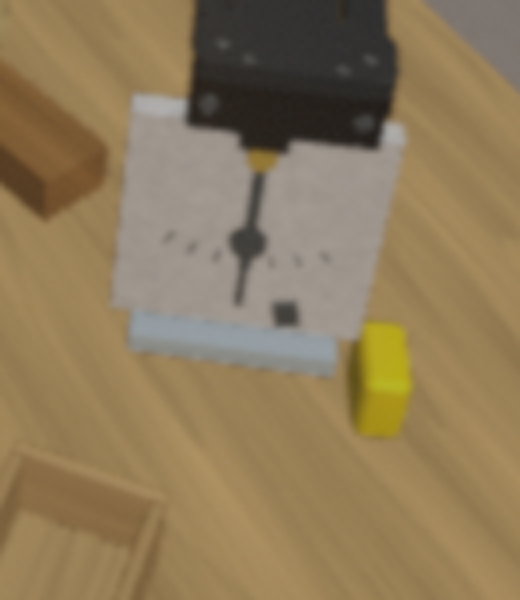

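```bash
cat >> h.py <<'E'
def fit6(cam,obs,o):
    # gauge pose (handle centre) from corners + prior from tool pose; returns R,p
    M0=R.from_quat(o['tool_rot']).as_matrix()@np.array([[0,1,0],[1,0,0],[0,0,-1.]]);p0=np.array(o['position'])+M0@[0,0,.019]
    L=np.array([l for l,_ in obs])/1e3-[0,0,.163];uv=np.array([u for _,u in obs])
    f=lambda v:(M0@R.from_rotvec(v[:3]).as_matrix(),p0+M0@v[3:])
    def res(v):
        M,p=f(v);return np.r_[((proj(cam,L@M.T+p)-uv)/.4).ravel(),v[:3]/.03,v[3:]/.004]
    r=least_squares(res,np.zeros(6));print('d',np.round(r.x,4),'px res',np.round(res(r.x)[:2*len(L)]*.4,1).tolist());return f(r.x)
def toface(cam,uv,M,p,x):  # pixel -> gauge (y,z above sole) mm on plane x
    f,cx,cy,T=CAM[cam];T=np.array(T);uv=np.atleast_2d(uv)
    d=np.c_[(uv[:,0]-cx)/f,(uv[:,1]-cy)/f,np.ones(len(uv))]@T[:,:3].T
    c=M.T@(T[:,3]-p);d=d@M;s=(x/1e3-c[0])/d[:,0];q=c+d*s[:,None];return q[:,1:]*1e3+[0,163]
def dark(img,x0,y0,x1,y1,bg=150):  # darkness-weighted centroid in full-image pixels
    g=img[y0:y1,x0:x1].astype(float).mean(2);w=np.clip(np.percentile(g,70)-g-15,0,None);yy,xx=np.mgrid[y0:y1,x0:x1];return np.array([(w*xx).sum(),(w*yy).sum()])/w.sum()
E
python3 - <<'E'
from h import *
from rig import status
o=status.get_obs();img=cv2.imread('pics/s3full.png')
C=lambda u,v:crop((u,v),(338,250),4)
obs=[((6,-60,14),C(113,305)),((6,60,14),C(360,339)),((18,-50,0),C(130,350)),((18,50,0),C(335,375)),((18,-50,14),C(130,313)),((18,50,14),C(337,350)),((-6,-60,146),C(134,95)),((6,60,146),C(403,145)),((-6,60,146),C(407,127))]
M,p=fit6('side',obs,o)
print('gauge axes yaw',np.arctan2(M[1,0],M[0,0]),'z axis',M[:,2],'lean',np.arctan2(-(M[2,1]),M[2,2]))
x0,y0=C(268,297).astype(int);x1,y1=C(304,330).astype(int)+1
mk=dark(img,x0,y0,x1,y1);print('mark px',(mk-[338,250])*4)
rows=[]
for v in range(int(C(0,258)[1]),int(C(0,300)[1])+1):
    uc=C(247+(v-310.5)*-.0*4,0)[0];c=C(243,0)[0];a=dark(img,int(c)-6,v,int(c)+7,v+1);rows.append(a)
for v in range(int(C(0,178)[1]),int(C(0,222)[1])+1):
    c=C(256,0)[0];rows.append(dark(img,int(c)-6,v,int(c)+7,v+1))
for xm,xp in((6,8),(7,10)):
    m=toface('side',mk,M,p,xm)[0];q=toface('side',rows,M,p,xp)
    k=np.polyfit(q[:,1],q[:,0],1);print('mark',m,'ang',np.arctan2(m[0],132-m[1]),'r',np.hypot(m[0],132-m[1]),'pointer ang',-np.arctan(k[0]),'y at pivot',np.polyval(k,132),'tip',toface('side',C(238,303),M,p,xp))
E
```

```text
d [ 0.0094  0.0276 -0.0097 -0.0025  0.0007 -0.0023] px res [-0.0, -0.6, -0.0, -0.4, -0.3, -1.8, -0.1, -0.7, 0.2, 2.9, 0.4, 1.0, -0.0, -0.5, 0.5, 0.2, -0.6, -0.1]
gauge axes yaw -2.1859612048540082 z axis [-0.02491971 -0.01819183  0.99952392] lean -0.009853162245545936
mark px [283.83395662 312.45774121]
mark [23.10765111 23.69636082] ang 0.21020797454164392 r 110.74132832447019 pointer ang -0.00323638460487847 y at pivot -0.09332675096720644 tip [[-0.1245942  29.19333354]]
mark [22.9978962  24.87131879] ang 0.21146591415509997 r 109.56941894025478 pointer ang -0.003236384604878512 y at pivot -0.24055948274278494 tip [[-0.26528899 31.53247131]]
```

Emit:
arm_command:
  delta_rot:
    - [0, -2, 0]
    - [0, -5, 0]
    - [0, -8, 0]
    - [0, -11, 0]
    - [0, -12.3, 0]
    - [0, -12.3, 0]
    - [0, -12.3, 0]
    - [0, -12.3, 0]
    - [0, -12.3, 0]
    - [0, -12.3, 0]
    - [0, -12.3, 0]
    - [0, -12.3, 0]
  delta_pos:
    - [0, 0, 0]
    - [0, 0, 0]
    - [0, 0, 0]
    - [0, 0, 0]
    - [0, 0, 0]
    - [0, 0, 0]
    - [0, 0, 0]
    - [0, 0, 0]
    - [0, 0, 0]
    - [0, 0, 0]
    - [0, 0, 0]
    - [0, 0, 0]
  gripper: [1, 1, 1, 1, 1, 1, 1, 1, 1, 1, 1, 1]

```text
time: 7.67
position: [0.4253, -0.5104, 0.4483]
tool_rot: [0.949, -0.297, -0.101, -0.032]
ft_force: [0.2, -0.7, -4.5]
grip_width: 0.0238
grip_force: 40.0
```

Emit:
arm_command:
  delta_rot:
    - [0, 0, 0]
    - [0, 0, 0]
    - [0, 0, 0]
    - [0, 0, 0]
    - [0, 0, 0]
    - [0, 0, 0]
    - [0, 0, 0]
    - [0, 0, 0]
    - [0, 0, 0]
    - [0, 0, 0]
  delta_pos:
    - [0, 0, 0]
    - [0, 0, 0]
    - [0, 0, 0]
    - [0, 0, 0]
    - [0, 0, 0]
    - [0, 0, 0]
    - [0, 0, 0]
    - [0, 0, 0]
    - [0, 0, 0]
    - [0, 0, 0]
  gripper: [1, 1, 1, 1, 1, 1, 1, 1, 1, 1]

```text
time: 8.5
position: [0.4255, -0.5105, 0.4479]
tool_rot: [0.949, -0.296, -0.102, -0.033]
ft_force: [-0.0, -0.2, -4.8]
grip_width: 0.0235
grip_force: 40.0
```

```bash
python3 -c "
from h import *
from rig import viewer,status
o=status.get_obs();print(o['time'],o['position'],o['tool_rot'])
M=R.from_quat(o['tool_rot']).as_matrix();print('tool x z-comp (lean)',M[2,0],M[2,1])
c=np.mean([viewer.camera('side')['pixels'].astype(float) for _ in range(6)],0).astype(np.uint8);cv2.imwrite('pics/s4full.png',c)
x,y=338,250
cv2.imwrite('pics/s4.png',cv2.resize(c[y+40:y+115,x:x+100],None,fx=8,fy=8,interpolation=cv2.INTER_CUBIC))
"
```

```text
8.5 [ 0.42552417 -0.51051385  0.44786579] [ 0.94906444 -0.29641071 -0.10175493 -0.03260839]
tool x z-comp (lean) -0.21247493370899906 -0.0015724300292569784
```

View pics/s4.png

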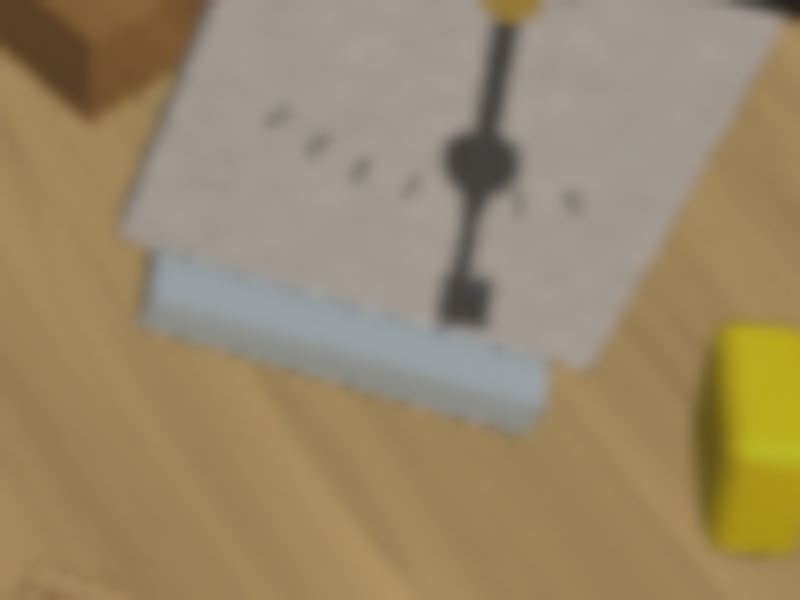

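Run:
```python
from h import *
from rig import status
o=status.get_obs();img=cv2.imread('pics/s4full.png')
C=lambda u,v:crop((u,v),(338,290),8)
obs=[((6,-60,14),C(122,235)),((6,60,14),C(590,368)),((18,-50,0),C(143,322)),((18,50,0),C(533,433)),((18,50,14),C(551,370)),((18,-50,14),C(153,255))]
M,p=fit6('side',obs,o);M0=R.from_quat(o['tool_rot']).as_matrix()
print('gauge lean',-np.arcsin(M[2,1]))
x0,y0=C(436,272).astype(int);x1,y1=C(494,332).astype(int)+1
b=lambda u,v:dark(img,int(round(C(u,v)[0]))-6,int(round(C(u,v)[1])),int(round(C(u,v)[0]))+7,int(round(C(u,v)[1]))+1)
rows=[b(503-(v-40)*.171,v) for v in list(range(44,124,8))+list(range(206,262,8))]
y1=y1;mk=dark(img,x0,int(C(0,285)[1])+1,x1,y1)
print('mark px',(mk-[338,290])*8+3.5,'line',np.round([(r-[338,290])*8+3.5 for r in rows],1).tolist())
k=np.polyfit([r[1] for r in rows],[r[0] for r in rows],1);print('slope',k[0],'line x at mark',np.polyval(k,mk[1]),mk[0])
for xm,xp in((6,6),(6,8),(7,10)):
    m=toface('side',mk,M,p,xm)[0];q=toface('side',rows,M,p,xp);k=np.polyfit(q[:,1],q[:,0],1)
    print('mark',m,np.arctan2(m[0],132-m[1]),'pointer',-np.arctan(k[0]),'y@pivot',np.polyval(k,132),'y@mark',np.polyval(k,m[1]))
# expected plumb direction px slope from pivot & tip at lean .2125 using model
for ang in(.20,.2125,.225,.24):
    P=np.array([[10,0,132],[10,97*np.sin(ang),132-97*np.cos(ang)]])/1e3-[0,0,.163];u=proj('side',P@M.T+p);print(ang,(u-[338,290])*8+3.5)
```

```text
d [ 0.0062 -0.0428  0.0019 -0.0092 -0.0003  0.0025] px res [-0.3, -1.0, 0.4, -0.8, -0.5, -1.3, 0.1, -1.1, 0.2, 2.1, 0.1, 2.3]
gauge lean 0.2079391391599795
mark px [464.47559141 304.20179397] line [[502.1, 43.5], [500.5, 51.5], [498.9, 59.5], [497.6, 67.5], [496.2, 75.5], [494.8, 83.5], [493.6, 91.5], [491.7, 99.5], [490.2, 107.5], [489.0, 115.5], [474.4, 203.5], [472.4, 211.5], [470.5, 219.5], [469.2, 227.5], [467.7, 235.5], [466.4, 243.5], [464.5, 251.5]]
slope -0.1775910137465604 line x at mark 394.5122223511667 395.62194892624774
mark [25.16387654 20.8091817 ] 0.22256338533959608 pointer 0.20045556731044942 y@pivot 0.4380978798474118 y@mark 23.030333861058274
mark [25.16387654 20.8091817 ] 0.22256338533959608 pointer 0.20045556731044972 y@pivot 0.2406443572434256 y@mark 22.832880338454324
mark [24.86096958 21.79735677] 0.2218790097405688 pointer 0.20045556731044986 y@pivot 0.04319083463946427 y@mark 22.434645090317826
0.2 [[516.45463499 -39.76516734]
 [462.08321705 265.38148428]]
0.2125 [[516.45463499 -39.76516734]
 [467.192117   266.05554812]]
0.225 [[516.45463499 -39.76516734]
 [472.30999868 266.68522767]]
0.24 [[516.45463499 -39.76516734]
 [478.46241701 267.38211122]]
```

Emit:
arm_command:
  delta_rot:
    - [0, -1, 0]
    - [0, -1, 0]
    - [0, -1, 0]
    - [0, -1, 0]
    - [0, -1, 0]
    - [0, -1, 0]
    - [0, -1, 0]
    - [0, -1, 0]
    - [0, -1, 0]
    - [0, -1, 0]
    - [0, -1, 0]
    - [0, -1, 0]
  delta_pos:
    - [0, 0, 0]
    - [0, 0, 0]
    - [0, 0, 0]
    - [0, 0, 0]
    - [0, 0, 0]
    - [0, 0, 0]
    - [0, 0, 0]
    - [0, 0, 0]
    - [0, 0, 0]
    - [0, 0, 0]
    - [0, 0, 0]
    - [0, 0, 0]
  gripper: [1, 1, 1, 1, 1, 1, 1, 1, 1, 1, 1, 1]

```text
time: 9.8
position: [0.4255, -0.5105, 0.4479]
tool_rot: [0.948, -0.296, -0.11, -0.035]
ft_force: [0.4, 0.0, -4.6]
grip_width: 0.0236
grip_force: 40.0
```

```bash
python3 -c "
from h import *
from rig import viewer,status
o=status.get_obs()
M=R.from_quat(o['tool_rot']).as_matrix();print('lean',-np.arcsin(M[2,0]),M[2,1])
I=[viewer.camera('side')['pixels'].astype(float) for _ in range(8)]
c=np.mean(I,0).astype(np.uint8);cv2.imwrite('pics/s5full.png',c);print(abs(I[0]-I[7])[300:340,380:410].max())
for fn in('s4full','s5full'):
    g=cv2.imread('pics/%s.png'%fn).astype(float).mean(2);print(fn)
    for v in range(318,333):
        r=g[v,384:408];w=np.clip(120-r,0,None);print(v,np.round((w*np.arange(384,408)).sum()/w.sum(),2) if w.sum()>0 else None,np.round(w[3:21]).astype(int).tolist())
"
```

```text
lean 0.23149809222507234 -0.0015674620612931983
6.0
s4full
318 396.32 [0, 0, 0, 0, 0, 0, 0, 0, 0, 28, 13, 0, 0, 0, 0, 0, 0, 0]
319 396.05 [0, 0, 0, 0, 0, 0, 0, 0, 5, 30, 7, 0, 0, 0, 0, 0, 0, 0]
320 395.75 [0, 0, 0, 0, 0, 0, 0, 0, 13, 30, 2, 0, 0, 0, 0, 0, 0, 0]
321 395.59 [0, 0, 0, 0, 0, 0, 0, 0, 19, 27, 0, 0, 0, 0, 0, 0, 0, 0]
322 395.46 [0, 0, 0, 0, 0, 0, 0, 0, 29, 24, 0, 0, 0, 0, 0, 0, 0, 0]
323 395.28 [0, 0, 0, 0, 0, 0, 0, 6, 34, 24, 0, 0, 0, 0, 0, 0, 0, 0]
324 395.17 [0, 0, 0, 0, 0, 0, 0, 26, 43, 29, 7, 0, 0, 0, 0, 0, 0, 0]
325 395.61 [0, 0, 0, 0, 0, 0, 9, 40, 50, 44, 35, 23, 0, 0, 0, 0, 0, 0]
326 395.74 [0, 0, 0, 0, 0, 0, 16, 45, 53, 51, 49, 35, 2, 0, 0, 0, 0, 0]
327 395.62 [0, 0, 0, 0, 0, 0, 25, 49, 54, 54, 52, 36, 0, 0, 0, 0, 0, 0]
328 395.51 [0, 0, 0, 0, 0, 0, 31, 51, 54, 55, 53, 31, 0, 0, 0, 0, 0, 0]
329 395.51 [0, 0, 0, 0, 0, 0, 25, 43, 47, 48, 46, 24, 0, 0, 0, 0, 0, 0]
330 395.77 [0, 0, 0, 0, 0, 0, 5, 14, 15, 19, 21, 9, 0, 0, 0, 0, 0, 0]
331 None [0, 0, 0, 0, 0, 0, 0, 0, 0, 0, 0, 0, 0, 0, 0, 0, 0, 0]
332 None [0, 0, 0, 0, 0, 0, 0, 0, 0, 0, 0, 0, 0, 0, 0, 0, 0, 0]
s5full
3
[... 329 characters left out ...]
, 0, 0]
323 395.43 [0, 0, 0, 0, 0, 0, 0, 2, 28, 26, 0, 0, 0, 0, 0, 0, 0, 0]
324 394.88 [0, 0, 0, 0, 0, 0, 16, 32, 45, 34, 6, 0, 0, 0, 0, 0, 0, 0]
325 394.76 [0, 0, 0, 0, 0, 10, 38, 49, 52, 47, 27, 0, 0, 0, 0, 0, 0, 0]
326 394.7 [0, 0, 0, 0, 0, 17, 46, 53, 53, 52, 34, 0, 0, 0, 0, 0, 0, 0]
327 394.51 [0, 0, 0, 0, 0, 30, 51, 55, 55, 52, 30, 0, 0, 0, 0, 0, 0, 0]
328 394.43 [0, 0, 0, 0, 0, 33, 51, 54, 54, 50, 26, 0, 0, 0, 0, 0, 0, 0]
329 394.48 [0, 0, 0, 0, 0, 24, 40, 44, 46, 43, 19, 0, 0, 0, 0, 0, 0, 0]
330 394.88 [0, 0, 0, 0, 0, 0, 6, 9, 12, 14, 1, 0, 0, 0, 0, 0, 0, 0]
331 None [0, 0, 0, 0, 0, 0, 0, 0, 0, 0, 0, 0, 0, 0, 0, 0, 0, 0]
332 None [0, 0, 0, 0, 0, 0, 0, 0, 0, 0, 0, 0, 0, 0, 0, 0, 0, 0]
```

Emit:
arm_command:
  delta_rot:
    - [0, 4, 0]
    - [0, 9, 0]
    - [0, 13.3, 0]
    - [0, 13.3, 0]
  delta_pos:
    - [0, 0, 0]
    - [0, 0, 0]
    - [0, 0, 0]
    - [0, 0, 0]
  gripper: [1, 1, 1, 1]

```text
time: 10.53
position: [0.4235, -0.5086, 0.4492]
tool_rot: [0.954, -0.299, 0.0, -0.001]
ft_force: [-1.1, 0.4, -3.9]
grip_width: 0.0237
grip_force: 40.0
```

```bash
cat >> h.py <<'E'
def studpt(x,s,z):
    c,n=np.cos(.2413),np.sin(.2413);return np.array([.504+c*x-n*s,.0645+n*x+c*s,z])
E
python3 -c "
from h import *
go(studpt(0,-.134,.33),toolR(.2413))
"
```

```text
rot [-0.03, -0.12, -138.58] pos [-0.1601, -0.4279, 0.1198]
```

Emit:
arm_command:
  delta_rot:
    - [0, 0, -5]
    - [0, 0, -12]
    - [0, 0, -19]
    - [0, 0, -26]
    - [0, 0, -33]
    - [0, 0, -40]
    - [0, 0, -47]
    - [0, 0, -54]
    - [0, 0, -61]
    - [0, 0, -68]
    - [0, 0, -75]
    - [0, 0, -82]
  delta_pos:
    - [-0.004, -0.011, 0]
    - [-0.012, -0.033, 0.005]
    - [-0.02, -0.055, 0.01]
    - [-0.029, -0.077, 0.015]
    - [-0.037, -0.099, 0.02]
    - [-0.045, -0.121, 0.025]
    - [-0.054, -0.143, 0.03]
    - [-0.062, -0.166, 0.035]
    - [-0.07, -0.188, 0.04]
    - [-0.079, -0.21, 0.045]
    - [-0.087, -0.232, 0.05]
    - [-0.095, -0.254, 0.055]
  gripper: [1, 1, 1, 1, 1, 1, 1, 1, 1, 1, 1, 1]

```text
time: 11.53
position: [0.4923, -0.2466, 0.3932]
tool_rot: [0.915, 0.404, -0.0, -0.001]
ft_force: [0.4, 0.6, -4.0]
grip_width: 0.0239
grip_force: 40.0
```

```bash
python3 -c "
from h import *
go(studpt(0,-.134,.33),toolR(.2413))
"
```

```text
rot [-0.08, -0.07, -56.16] pos [0.1632, -0.0895, 0.0634]
```

Emit:
arm_command:
  delta_rot:
    - [0, 0, -7]
    - [0, 0, -14]
    - [0, 0, -21]
    - [0, 0, -28]
    - [0, 0, -35]
    - [0, 0, -42]
    - [0, 0, -49]
    - [0, 0, -54]
    - [0, 0, -56]
    - [0, 0, -56]
    - [0, 0, -56]
    - [0, 0, -56]
  delta_pos:
    - [0.02, -0.011, 0.007]
    - [0.04, -0.022, 0.014]
    - [0.061, -0.034, 0.021]
    - [0.082, -0.045, 0.028]
    - [0.102, -0.056, 0.035]
    - [0.122, -0.067, 0.042]
    - [0.142, -0.078, 0.05]
    - [0.157, -0.086, 0.058]
    - [0.163, -0.089, 0.063]
    - [0.163, -0.089, 0.063]
    - [0.163, -0.089, 0.063]
    - [0.163, -0.089, 0.063]
  gripper: [1, 1, 1, 1, 1, 1, 1, 1, 1, 1, 1, 1]

```text
time: 12.53
position: [0.5377, -0.0686, 0.3309]
tool_rot: [0.621, 0.784, 0.0, 0.001]
ft_force: [0.4, 0.5, -4.1]
grip_width: 0.024
grip_force: 40.0
```

```bash
python3 -c "
from h import *
go(studpt(0,-.134,.199),toolR(.2413))
"
```

```text
rot [0.08, 0.05, -0.64] pos [0.0034, -0.0011, 0.1319]
```

Lower to about 8–10 mm above the stud's top.

Emit:
arm_command:
  delta_rot:
    - [0, 0, -0.3]
    - [0, 0, -0.6]
    - [0, 0, -0.6]
    - [0, 0, -0.6]
    - [0, 0, -0.6]
    - [0, 0, -0.6]
    - [0, 0, -0.6]
    - [0, 0, -0.6]
    - [0, 0, -0.6]
    - [0, 0, -0.6]
  delta_pos:
    - [0.003, -0.001, 0.015]
    - [0.003, -0.001, 0.04]
    - [0.003, -0.001, 0.065]
    - [0.003, -0.001, 0.09]
    - [0.003, -0.001, 0.11]
    - [0.003, -0.001, 0.122]
    - [0.003, -0.001, 0.129]
    - [0.003, -0.001, 0.132]
    - [0.003, -0.001, 0.132]
    - [0.003, -0.001, 0.132]
  gripper: [1, 1, 1, 1, 1, 1, 1, 1, 1, 1]

```text
time: 13.37
position: [0.5367, -0.0653, 0.1995]
tool_rot: [0.617, 0.787, 0.001, 0.001]
ft_force: [-0.7, 0.2, -4.2]
grip_width: 0.0238
grip_force: 40.0
```

```bash
python3 -c "
from h import *
from rig import viewer
go(studpt(0,-.134,.199),toolR(.2413));go(studpt(0,.11,.199),toolR(.2413))
a=viewer.camera('side')['pixels'][195:315,250:400];b=viewer.camera('top')['pixels'][185:275,215:375]
a=cv2.resize(a,(400,320),interpolation=cv2.INTER_CUBIC);b=cv2.resize(b,(400*1,225),interpolation=cv2.INTER_CUBIC)
b=cv2.copyMakeBorder(b,0,95,0,0,cv2.BORDER_CONSTANT)
cv2.imwrite('pics/p6.png',np.hstack([a,b]))"
```

```text
rot [0.19, 0.04, 0.02] pos [-0.0001, -0.0007, 0.0005]
rot [0.19, 0.04, 0.02] pos [0.2439, -0.0007, 0.0003]
```

View pics/p6.png

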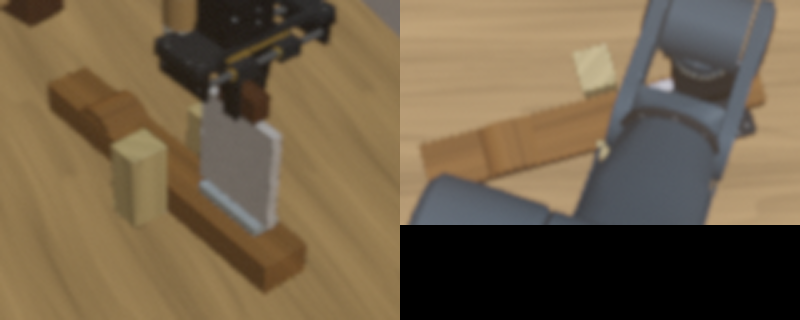

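Emit:
arm_command:
  delta_rot:
    - [0, 0, 0]
    - [0, 0, 0]
    - [0, 0, 0]
    - [0, 0, 0]
    - [0, 0, 0]
    - [0, 0, 0]
    - [0, 0, 0]
    - [0, 0, 0]
    - [0, 0, 0]
    - [0, 0, 0]
    - [0, 0, 0]
    - [0, 0, 0]
  delta_pos:
    - [0.006, -0.0005, 0]
    - [0.018, -0.0005, 0]
    - [0.03, -0.0005, 0]
    - [0.042, -0.0005, 0]
    - [0.056, -0.0005, 0]
    - [0.07, -0.0005, 0]
    - [0.084, -0.0005, 0]
    - [0.098, -0.0005, 0]
    - [0.112, -0.0005, 0]
    - [0.126, -0.0005, 0]
    - [0.14, -0.0005, 0]
    - [0.15, -0.0005, 0]
  gripper: [1, 1, 1, 1, 1, 1, 1, 1, 1, 1, 1, 1]

```text
time: 14.47
position: [0.4982, 0.0832, 0.1985]
tool_rot: [0.616, 0.788, 0.001, -0.0]
ft_force: [-0.1, 0.3, -5.0]
grip_width: 0.0237
grip_force: 40.0
```

```bash
python3 -c "
from h import *
go(studpt(0,.11,.217),toolR(.2413))"
```

```text
rot [0.06, -0.08, 0.16] pos [0.0904, 0.0015, -0.0183]
```

Emit:
arm_command:
  delta_rot:
    - [0, 0, 0]
    - [0, 0, 0]
    - [0, 0, 0]
    - [0, 0, 0]
    - [0, 0, 0]
    - [0, 0, 0]
    - [0, 0, 0]
    - [0, 0, 0]
    - [0, 0, 0]
    - [0, 0, 0]
    - [0, 0, 0]
    - [0, 0, 0]
  delta_pos:
    - [0.002, 0, -0.006]
    - [0.006, 0.0005, -0.012]
    - [0.014, 0.001, -0.016]
    - [0.024, 0.001, -0.017]
    - [0.036, 0.001, -0.017]
    - [0.048, 0.001, -0.017]
    - [0.06, 0.001, -0.017]
    - [0.072, 0.001, -0.017]
    - [0.083, 0.001, -0.017]
    - [0.0895, 0.001, -0.017]
    - [0.0895, 0.001, -0.017]
    - [0.0895, 0.001, -0.017]
  gripper: [1, 1, 1, 1, 1, 1, 1, 1, 1, 1, 1, 1]

```text
time: 15.47
position: [0.4787, 0.1684, 0.2155]
tool_rot: [0.616, 0.788, 0.001, 0.0]
ft_force: [-0.2, -0.5, -4.7]
grip_width: 0.0237
grip_force: 40.0
```

```bash
python3 -c "
from h import *
from rig import viewer,status
print(status.get_obs()['ft_force'])
go(studpt(0,.11,.2084),toolR(.2413))
a=viewer.camera('side')['pixels'];cv2.imwrite('pics/s7full.png',a);a=a[175:285,240:385]
cv2.imwrite('pics/p7.png',cv2.resize(a,None,fx=5,fy=5,interpolation=cv2.INTER_CUBIC))"
```

```text
[-0.22580534 -0.50206313 -4.72163912]
rot [0.09, -0.0, 0.15] pos [0.0031, -0.0002, 0.0071]
```

View pics/p7.png

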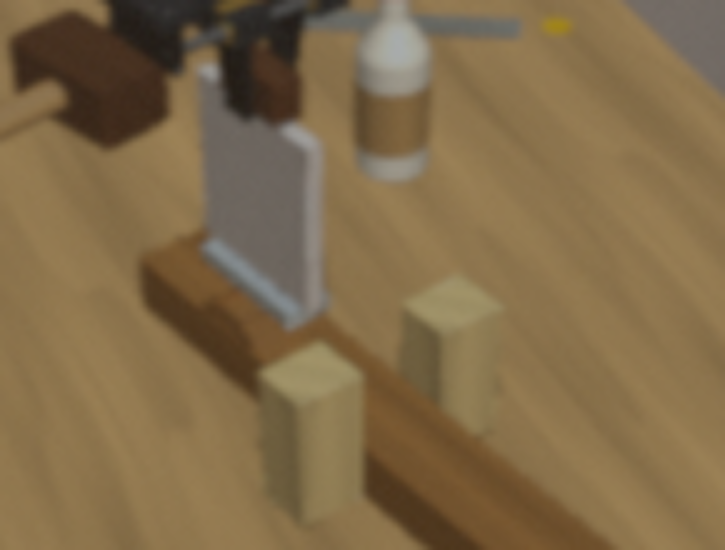

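Run:
```python
from h import *
from rig import status
o=status.get_obs();C=lambda u,v:crop((u,v),(240,175))
obs=[((-18,50,14),C(204,240)),((-18,-50,0),C(290,329)),((-18,-50,14),C(293,315)),((-6,-60,146),C(303,143)),((6,-60,146),C(322,137)),((-6,60,146),C(200,70))]
M,p=fit6('side',obs,o);b=p+M@[0,0,-.163];d=R.from_euler('z',-.2413).apply(b-np.array([.504,.0645,0]));print('base in stud',d)
for l,u in obs:
    q=studpt(0,0,0); 
M=R.from_euler('z',.2413).as_matrix()
# hump outline on -x side, predicted crop px
for a in np.radians([-56,-28,0,28,56]):
    P=studpt(-.032,.11+.04*np.sin(a),.023+.04*np.cos(a));print(np.round((proj('side',P)[0]-[250,205])*5+2),end=' ')
```

```text
d [-0.0174 -0.0177 -0.0148 -0.0014  0.0032  0.0011] px res [0.3, 0.7, 0.2, 0.1, -0.6, -0.5, 0.6, 0.3, -0.1, 0.2, -0.3, -0.7]
base in stud [0.00197752 0.10685553 0.07272623]
[206. 206.] [193. 181.] [177. 162.] [161. 154.] [150. 159.]
```

Emit:
arm_command:
  delta_rot:
    - [0, 0, 0.1]
    - [0, 0, 0.1]
    - [0, 0, 0.1]
    - [0, 0, 0.1]
    - [0, 0, 0.1]
    - [0, 0, 0.1]
    - [0, 0, 0.1]
    - [0, 0, 0.1]
  delta_pos:
    - [0.0015, 0, 0.001]
    - [0.003, 0, 0.003]
    - [0.003, 0, 0.0045]
    - [0.003, 0, 0.0055]
    - [0.003, 0, 0.006]
    - [0.003, 0, 0.006]
    - [0.003, 0, 0.006]
    - [0.003, 0, 0.006]
  gripper: [1, 1, 1, 1, 1, 1, 1, 1]

```text
time: 16.18
position: [0.4781, 0.1709, 0.2096]
tool_rot: [0.617, 0.787, 0.001, 0.0]
ft_force: [0.8, 0.8, -3.9]
grip_width: 0.0237
grip_force: 40.0
```

Emit:
arm_command:
  delta_rot:
    - [0, 0, 0]
    - [0, 0, 0]
    - [0, 0, 0]
    - [0, 0, 0]
  delta_pos:
    - [0, 0, 0.0005]
    - [0, 0, 0.001]
    - [0, 0, 0.001]
    - [0, 0, 0.001]
  gripper: [1, 1, 1, 1]

```text
time: 16.52
position: [0.478, 0.171, 0.2086]
tool_rot: [0.617, 0.787, 0.001, 0.0]
ft_force: [0.9, 0.3, -4.5]
grip_width: 0.0237
grip_force: 40.0
```

Emit:
arm_command:
  delta_rot:
    - [0, 0, 0]
    - [0, 0, 0]
    - [0, 0, 0]
    - [0, 0, 0]
  delta_pos:
    - [0, 0, 0.0005]
    - [0, 0, 0.001]
    - [0, 0, 0.001]
    - [0, 0, 0.001]
  gripper: [1, 1, 1, 1]

```text
time: 16.85
position: [0.4783, 0.171, 0.2084]
tool_rot: [0.617, 0.787, 0.001, 0.001]
ft_force: [-1.3, 0.7, 3.5]
grip_width: 0.0236
grip_force: 40.0
```

Emit:
arm_command:
  delta_rot:
    - [0, 0, 0]
    - [0, 0, 0]
    - [0, 0, 0]
    - [0, 0, 0]
  delta_pos:
    - [0, 0, 0.0003]
    - [0, 0, 0.0005]
    - [0, 0, 0.0005]
    - [0, 0, 0.0005]
  gripper: [1, 1, 1, 1]

```text
time: 17.18
position: [0.4784, 0.171, 0.2083]
tool_rot: [0.617, 0.787, 0.001, 0.001]
ft_force: [-1.8, -0.5, 8.0]
grip_width: 0.024
grip_force: 40.0
```

Emit:
arm_command:
  delta_rot:
    - [0, 0, 0]
    - [0, 0, 0]
    - [0, 0, 0]
    - [0, 0, 0]
    - [0, 0, 0]
    - [0, 0, 0]
  delta_pos:
    - [0, 0, -0.0004]
    - [0, 0, -0.0008]
    - [0, 0, -0.0008]
    - [0, 0, -0.0008]
    - [0, 0, -0.0008]
    - [0, 0, -0.0008]
  gripper: [1, 1, 1, 1, 1, 1]

```text
time: 17.68
position: [0.4783, 0.171, 0.2084]
tool_rot: [0.617, 0.787, 0.001, 0.001]
ft_force: [-1.3, 0.3, 6.0]
grip_width: 0.0232
grip_force: 40.0
```

```bash
python3 -c "
from h import *
from rig import status
o=status.get_obs();M=R.from_quat(o['tool_rot']).as_matrix();print('lean',-np.arcsin(M[2,0]),M[2,1],o['position'],o['ft_force'],o['moment'])
go(studpt(0,.11,.2084),toolR(.2413))
for k in range(1,9):
    f=.23*k/8;print(np.round([np.degrees(f),.1454*np.sin(f)+.04*(np.sin(f)-f*np.cos(f)),.0527*f*f],4))"
```

```text
lean -0.0005010801279056951 0.0022710582091757443 [0.47831624 0.17099269 0.20835124] [-1.28203693  0.32711551  6.01226707] [-0.1462616   0.50382911 -0.06855946]
rot [0.13, -0.03, -0.03] pos [0.0005, -0.0005, -0.0]
[1.6473 0.0042 0.    ]
[3.2945e+00 8.4000e-03 2.0000e-04]
[4.9418e+00 1.2500e-02 4.0000e-04]
[6.589e+00 1.670e-02 7.000e-04]
[8.2363e+00 2.0900e-02 1.1000e-03]
[9.8835e+00 2.5000e-02 1.6000e-03]
[1.15308e+01 2.92000e-02 2.10000e-03]
[1.3178e+01 3.3300e-02 2.8000e-03]
```

Emit:
arm_command:
  delta_rot:
    - [0, -1.6, 0]
    - [0, -3.3, 0]
    - [0, -4.9, 0]
    - [0, -6.6, 0]
    - [0, -8.2, 0]
    - [0, -9.9, 0]
    - [0, -11.5, 0]
    - [0, -13.2, 0]
    - [0, -13.2, 0]
    - [0, -13.2, 0]
    - [0, -13.2, 0]
    - [0, -13.2, 0]
  delta_pos:
    - [0.0042, 0, -0.0003]
    - [0.0084, 0, -0.0003]
    - [0.0125, 0, -0.0001]
    - [0.0167, 0, 0.0002]
    - [0.0209, 0, 0.0006]
    - [0.025, 0, 0.0011]
    - [0.0292, 0, 0.0016]
    - [0.0333, 0, 0.0023]
    - [0.0333, 0, 0.0023]
    - [0.0333, 0, 0.0023]
    - [0.0333, 0, 0.0023]
    - [0.0333, 0, 0.0023]
  gripper: [1, 1, 1, 1, 1, 1, 1, 1, 1, 1, 1, 1]

```text
time: 18.68
position: [0.4704, 0.2032, 0.2058]
tool_rot: [0.613, 0.781, -0.07, 0.09]
ft_force: [-1.3, 1.3, 4.9]
grip_width: 0.0238
grip_force: 40.0
```

```bash
cat > chk.py <<'E'
from h import *
from rig import status
o=status.get_obs();M=R.from_quat(o['tool_rot']).as_matrix();l=-np.arcsin(M[2,0]);print(o['time'],'lean',l,'roll',M[2,1],o['position'],'F',o['ft_force'],o['moment'])
b=o['position']+M@[0,0,.1454];print('base in stud',R.from_euler('z',-.2413).apply(b-np.array([.504,.0645,0])),'ideal s .1100 z',.063+.02*l*l)
E
python3 chk.py
```

```text
18.6833 lean 0.2286532424259581 roll 0.0021784663310403934 [0.47036048 0.20322671 0.205764  ] F [-1.28604765  1.28838567  4.8961447 ] [ 0.03578111  0.32191918 -0.03179749]
base in stud [0.00075314 0.10978853 0.06414875] ideal s .1100 z 0.06404564610543809
```

Emit:
arm_command:
  delta_rot:
    - [0, -0.08, 0]
    - [0, -0.08, 0]
    - [0, -0.08, 0]
    - [0, -0.08, 0]
    - [0, -0.08, 0]
    - [0, -0.08, 0]
  delta_pos:
    - [0.0001, 0, -0.0003]
    - [0.0001, 0, -0.0006]
    - [0.0001, 0, -0.0006]
    - [0.0001, 0, -0.0006]
    - [0.0001, 0, -0.0006]
    - [0.0001, 0, -0.0006]
  gripper: [1, 1, 1, 1, 1, 1]

```text
time: 19.18
position: [0.4701, 0.2035, 0.2058]
tool_rot: [0.613, 0.782, -0.071, 0.091]
ft_force: [-0.3, -0.4, -3.1]
grip_width: 0.0237
grip_force: 40.0
```

```bash
python3 chk.py
```

```text
19.1833 lean 0.23101190723195175 roll 0.0013459565392376915 [0.47006493 0.20346521 0.20579567] F [-0.27052565 -0.37898974 -3.143304  ] [ 0.24853743 -0.01203378  0.06756891]
base in stud [0.00042736 0.10975712 0.06425833] ideal s .1100 z 0.06406733002565888
```

Emit:
arm_command:
  delta_rot:
    - [0, 0, 0]
    - [0, 0, 0]
    - [0, 0, 0]
    - [0, 0, 0]
    - [0, 0, 0]
    - [0, 0, 0]
  delta_pos:
    - [0, 0, 0.0002]
    - [0, 0, 0.0002]
    - [0, 0, 0.0002]
    - [0, 0, 0.0002]
    - [0, 0, 0.0002]
    - [0, 0, 0.0002]
  gripper: [1, 1, 1, 1, 1, 1]

```text
time: 19.68
position: [0.4698, 0.2035, 0.2058]
tool_rot: [0.613, 0.782, -0.071, 0.091]
ft_force: [0.1, 0.7, -2.6]
grip_width: 0.0234
grip_force: 40.0
```

```bash
python3 chk.py; python3 -c "
from h import *
from rig import viewer
a=np.mean([viewer.camera('side')['pixels'].astype(float) for _ in range(6)],0).astype(np.uint8);cv2.imwrite('pics/s8full.png',a);a=a[175:285,240:385]
cv2.imwrite('pics/p8.png',cv2.resize(a,None,fx=5,fy=5,interpolation=cv2.INTER_CUBIC))"
```

```text
19.6833 lean 0.23106001650743327 roll 0.0010143741756983155 [0.46983722 0.20348283 0.20578003] F [ 0.07755544  0.69799994 -2.57738775] [ 0.33358983 -0.01271366  0.05487438]
base in stud [0.00016432 0.10982188 0.06424423] ideal s .1100 z 0.06406777462456831
```

View pics/p8.png

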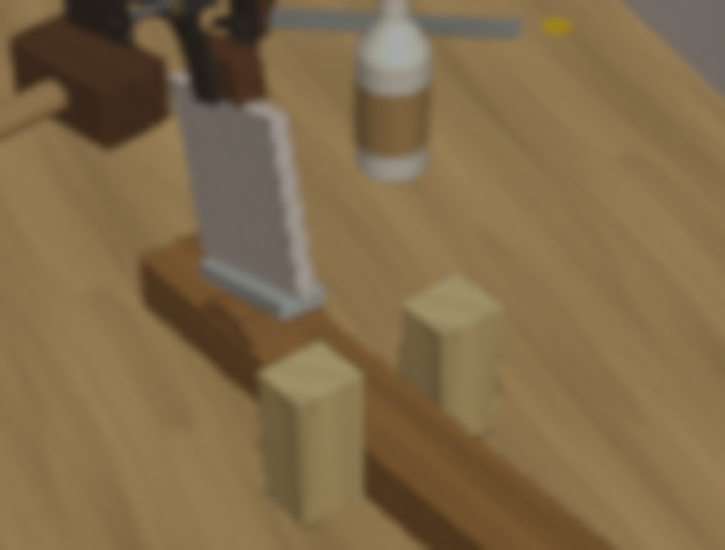

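```bash
cat > edge.py <<'E'
from h import *
def slope(fn,u0,v0,u1,v1,sgn):
    g=cv2.imread(f'pics/{fn}.png').astype(float);c=g[:,:,2]-g[:,:,0]
    a=crop((u0,v0),(240,175));b=crop((u1,v1),(240,175));pts=[]
    for v in range(int(np.ceil(a[1])),int(b[1])+1):
        u=a[0]+(b[0]-a[0])*(v-a[1])/(b[1]-a[1]);k=np.arange(int(round(u))-4,int(round(u))+5);r=c[v,k]*sgn
        lo,hi=r[:3].mean(),r[-3:].mean();h=(lo+hi)/2
        i=next((i for i in range(8) if r[i]<h<=r[i+1]),None)
        if i is not None: pts.append((k[i]+(h-r[i])/(r[i+1]-r[i]),v))
    pts=np.array(pts)
    for _ in range(3):
        f=np.polyfit(pts[:,1],pts[:,0],1);e=pts[:,0]-np.polyval(f,pts[:,1]);pts=pts[abs(e)<max(2*e.std(),.15)]
    return f,pts[:,1].min(),pts[:,1].max(),e.std(),len(pts)
def model(lean,tcp,x,y,v0,v1,roll=0):
    M=(R.from_euler('z',.2413)*R.from_euler('x',-lean)*R.from_euler('y',roll)).as_matrix()
    P=np.array([[x,y,20],[x,y,140]])/1e3-[0,0,.1454];q=proj('side',P@M.T+tcp);s=(q[1]-q[0]);return s[0]/s[1]
if __name__=='__main__':
    for fn,tcp,L,E in(('s7full',[.4787,.1684,.2155],0.,[(322,150,325,290,1,6,-60),(202,85,207,235,-1,-6,60)]),('s8full',[.4698,.2035,.2058],.231,[(291,120,314,280,1,6,-60),(178,100,202,250,-1,-6,60)])):
        for u0,v0,u1,v1,s,x,y in E:
            f,a,b,e,n=slope(fn,u0,v0,u1,v1,s);m=[model(L+d,np.array(tcp),x,y,a,b) for d in(-.05,0,.05)]
            print(fn,y,'slope',f[0],'res',e,n,'model',m,'lean est',np.interp(f[0],m,[L-.05,L,L+.05]) if m[0]<m[2] else np.interp(-f[0],[-t for t in m],[L-.05,L,L+.05]), 'droll',model(L,np.array(tcp),x,y,a,b,.01)-m[1])
E
python3 edge.py
```

```text
s7full -60 slope 0.007082152274015797 res 0.13652743705914444 27 model [np.float64(-0.02585501993744408), np.float64(0.010850230019443616), np.float64(0.04563749396232071)] lean est -0.0051328866440817425 droll -0.009532841679761882
s7full 60 slope 0.051578220973017994 res 0.0630264589926198 28 model [np.float64(0.0180225272774871), np.float64(0.05073992165936921), np.float64(0.08193958153523921)] lean est 0.0013434430326869154 droll -0.009771539649080459
s8full -60 slope 0.16382345431390527 res 0.09246501554213074 31 model [np.float64(0.1379316975098048), np.float64(0.1673487302121247), np.float64(0.19602995897596556)] lean est 0.22500810419274303 droll -0.00930607365322389
s8full 60 slope 0.16948308042537671 res 0.0617129918479536 27 model [np.float64(0.1651551257978563), np.float64(0.1920386123651541), np.float64(0.21833601403742683)] lean est 0.18904946675477935 droll -0.009581459640556678
```

```bash
python3 -c "
from edge import *
t=np.array([.4698,.2035,.2058])
for r in((186,110,200,230),(182,95,199,225),(180,120,198,215)):
    f,a,b,e,n=slope('s8full',*r,-1);print(f[0],e,n)
for r in((294,130,312,265),(290,115,315,285),(296,140,314,280)):
    f,a,b,e,n=slope('s8full',*r,1);print('R',f[0],e,n,(np.interp(f[0],[model(l,t,6,-60,0,0) for l in(.18,.23,.28)],[.18,.23,.28])))
g=cv2.imread('pics/s8full.png').astype(float);c=(g[:,:,2]-g[:,:,0]).astype(int)
for v in range(195,226,3): print(v,c[v,270:286].tolist())
"
```

```text
0.17029189822381746 0.07853199888483026 23
0.1687272132510863 0.06508017996018901 25
0.17721915656587586 0.054515725491865695 19
R 0.16009051673964514 0.08062015947160601 27 0.21865636547704692
R 0.16318205241789197 0.09298915525486598 32 0.2239080746591524
R 0.16455293960758968 0.10474759345727913 28 0.22623685284289602
195 [35, 35, 38, 41, 36, 24, 16, 15, 14, 12, 12, 12, 11, 12, 14, 18]
198 [35, 36, 42, 52, 54, 39, 21, 15, 14, 14, 14, 15, 14, 15, 14, 15]
201 [61, 65, 67, 68, 66, 54, 33, 18, 14, 15, 14, 14, 14, 15, 14, 15]
204 [66, 67, 67, 68, 67, 63, 46, 25, 15, 14, 14, 14, 15, 15, 15, 15]
207 [66, 66, 66, 67, 67, 66, 57, 37, 19, 14, 15, 15, 15, 15, 14, 15]
210 [64, 65, 65, 66, 66, 66, 62, 44, 26, 17, 15, 14, 15, 15, 15, 15]
213 [65, 64, 65, 64, 64, 65, 64, 57, 37, 20, 15, 15, 14, 15, 15, 15]
216 [64, 64, 65, 65, 65, 65, 64, 60, 47, 28, 17, 15, 16, 15, 15, 16]
219 [64, 64, 64, 65, 65, 66, 66, 65, 58, 39, 21, 15, 14, 15, 15, 14]
222 [61, 63, 64, 65, 64, 63, 62, 64, 62, 46, 27, 17, 15, 15, 15, 15]
225 [65, 67, 68, 69, 70, 71, 71, 69, 68, 61, 44, 25, 17, 14, 15, 15]
```

```bash
cat > e2.py <<'E'
from edge import *
def line_at(M,tcp,x,y,v):
    z=np.linspace(0,150,300);P=np.c_[np.full(300,x),np.full(300,y),z]/1e3-[0,0,.1644];q=proj('side',P@M.T+tcp+M@[0,0,.019]);i=np.argsort(q[:,1]);return np.interp(v,q[i,1],q[i,0])
def resid(fn,tcp,q,E,eps=0,roll=0):
    M=R.from_quat(q).as_matrix()@np.array([[0,1,0],[1,0,0],[0,0,-1.]])@R.from_euler('x',-eps).as_matrix()@R.from_euler('y',roll).as_matrix();out=[]
    for u0,v0,u1,v1,s,x,y in E:
        f,a,b,e,n=slope(fn,u0,v0,u1,v1,s);v=np.array([crop((0,v0),(240,175))[1],crop((0,v1),(240,175))[1]]);out.append(np.polyval(f,v)-line_at(M,np.array(tcp),x,y,v))
    return np.round(out,2)
E7=[(322,150,325,285,1,6,-60),(202,100,206,230,-1,-6,60)];E8=[(293,125,314,280,1,6,-60),(183,115,201,230,-1,-6,60)]
q7=R.from_matrix(toolR(.2413)).as_quat()
if __name__=='__main__':
    from rig import status;o=status.get_obs();print('rows: right(top,bottom), left(top,bottom): obs-model px')
    print('s7',resid('s7full',[.4787,.1684,.2155],q7,E7).tolist())
    for e in(-.02,0,.02): print('s8 eps',e,resid('s8full',o['position'],o['tool_rot'],E8,e).tolist())
    print('roll .01',resid('s8full',o['position'],o['tool_rot'],E8,0,.01).tolist())
E
python3 e2.py
```

```text
rows: right(top,bottom), left(top,bottom): obs-model px
s7 [[-0.76, -0.86], [-0.77, -0.78]]
s8 eps -0.02 [[-0.57, -0.36], [-0.31, -0.5]]
s8 eps 0 [[-0.6, -0.75], [-0.39, -0.82]]
s8 eps 0.02 [[-0.63, -1.13], [-0.47, -1.14]]
roll .01 [[-0.58, -0.44], [-0.32, -0.53]]
```

Emit:
arm_command:
  delta_rot:
    - [0, 0, 0]
    - [0, 0, 0]
    - [0, 0, 0]
    - [0, 0, 0]
    - [0, 0, 0]
    - [0, 0, 0]
  delta_pos:
    - [0, 0, 0.0002]
    - [0, 0, 0.0002]
    - [0, 0, 0.0002]
    - [0, 0, 0.0002]
    - [0, 0, 0.0002]
    - [0, 0, 0.0002]
  gripper: [1, 1, 1, 1, 1, 1]

```text
time: 20.48
position: [0.4699, 0.2034, 0.2058]
tool_rot: [0.613, 0.782, -0.071, 0.091]
ft_force: [-1.1, 0.3, -2.4]
grip_width: 0.0237
grip_force: 40.0
```

Emit:
arm_command:
  delta_rot:
    - [0, 0, 0]
    - [0, 0, 0]
    - [0, 0, 0]
    - [0, 0, 0]
    - [0, 0, 0]
    - [0, 0, 0]
    - [0, 0, 0]
    - [0, 0, 0]
    - [0, 0, 0]
    - [0, 0, 0]
    - [0, 0, 0]
    - [0, 0, 0]
  delta_pos:
    - [0, 0, 0]
    - [0, 0, 0]
    - [0, 0, 0]
    - [0, 0, 0]
    - [0, 0, 0]
    - [0, 0, 0]
    - [0, 0, 0]
    - [0, 0, 0]
    - [0, 0, 0]
    - [0, 0, 0]
    - [0, 0, 0]
    - [0, 0, 0]
  gripper: [1, 1, 1, 1, 1, 1, 1, 1, 1, 1, 1, 1]

```text
time: 21.48
position: [0.47, 0.2034, 0.2058]
tool_rot: [0.613, 0.782, -0.071, 0.091]
ft_force: [-2.5, 0.4, -2.5]
grip_width: 0.0233
grip_force: 40.0
```

```bash
python3 chk.py
```

```text
21.4833 lean 0.231141544890417 roll 0.001319671033295125 [0.46997953 0.20342793 0.20575246] F [-2.52727627  0.39083376 -2.51493311] [ 0.22424311  0.51877044 -0.02175088]
base in stud [0.00033307 0.10972299 0.06421942] ideal s .1100 z 0.06406852827548658
```

```bash
python3 -c "
from rig import robot;print(robot.hand_in())"
```

```text
the job is handed in; nothing more can be done
None
```

I handed the job in at about 21 s: the gauge is held on the middle of the hump, leaning 0.231 rad, with about 2 N of contact. That lean comes from turning the dial to the side camera before the gap: the mark read about 0.229–0.231 rad. Both cameras see only the dial's back at the hump, so I did not see the pointer on the mark there. The plate's edges showed no slip in the grip.

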